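# Make up two casting flasks for investing

### The arm

A 6-joint arm with a two-finger parallel gripper is mounted at the origin on a cart in front of the work surface, level with it; the furniture and walls round the work are solid. World frame = base frame: x ahead of the robot, y to its left, z up, the work surface at z = 0. Lengths are in m, angles in rad, forces in N, time in s.
With the tool pointing down it reaches from about 0.425 to 0.925 m from the base axis. Payload 12.5 kg.
Tool frame: the origin (TCP) lies at the very end of the fingers, on their centre line; the grasp point (between the pads) lies 19 mm behind it; y points along the fingers, z is the direction in which the jaws open and shut, and the axes are right-handed (so a half turn about y gives the same grasp; the last joint's range is limited). The gripper opens to 85 mm and grips with 20 to 120 N. Pads are 22 mm wide; open, the fingers measure 114 mm over their backs; the gripper's body (76 mm by 85 mm) begins 54 mm behind the grasp point. The pads swing forward as they close: fully open they stand 13 mm farther back than shut.
Start: joints at [1.089, 0.491, 1.559, -0, 1.092, -0.106], TCP at [0.229, 0.581, 0.231] pointing down, gripper open.
Joint ranges: [-3.1, 3.1], [-0.84, 2.19], [0.05, 2.79], [-1.13, 4.28], [0.06, 2.93], [-2.69, 2.69]. Speed limits (rad/s): [2.22, 2.22, 2.79, 3.14, 3.14, 3.14].

### API

Orientations are given as a rotation vector (axis times angle).
In Python, from plant import * gives the robot as it stands. Calls block until the motion is done:
- move_pose(position, orientation): joint-space move of the TCP to a pose.
- move_straight(position, ori=None, max_speed=0.15): straight line of the TCP; ori=None keeps the orientation; max_speed is the mean speed in m/s.
- move_joints(angles): joint-space move.
- command_gripper(opening, effort=None): finger opening in m; effort is the grip in N (None keeps the last); returns when the fingers have stopped.
- hold(seconds).
- ik(position, orientation): joint angles nearest the present ones, or None.
- get_obs(): the state.
- get_image(name): name is "side" or "top" or "wrist"; returns the picture (420x560x3 uint8, red, green, blue); there is no depth.
- camera_model(name): a dict with "camera_matrix" (3x3 intrinsics, pixels), "xyz" and "orientation" of the camera in the world; the wrist camera has in their place "mount" (4x4, takes a point from camera to tool coordinates, whose origin is the TCP and whose axes are the tool frame's). Camera axes: x right, y up, looking along -z (the intrinsics and any distortion apply to the point x, -y, -z); pixel columns grow to the right and rows downward; lengths in m; the calibration is good to about 2 mm. A picture is of the moment at which its call begins: read the wrist's pose just before it. camera_model takes no time and is no camera call.
A pose or a line that the arm cannot do raises MotionError and nothing moves.
- hand_in(): hands the job in, once; it reports no verdict.
Trained networks look in the newest picture that a camera, given by its name, has taken for a name from the list of things; names that differ only in an ending like _2 or _b are one class to them, and where a whole thing is asked for, a point or a joint stands for the part that bears it (a point fixed in the world has none). Each returns a list of dicts, best first, with "p" (0 to 1); they miss things now and then, are a little off and sometimes report something else, mostly with a low value. They report only what shows in the picture. A call takes as long as a camera call. They do not tell look-alikes from the thing itself.
- masks_of(name, camera): "mask" (420x560 bool, what is visible of it) and "rect" ([left, top, right, bottom] in pixels, round what is visible of it).
- tip_of(name, camera): "location" ([row, column] in pixels: a listed point, or the origin of a listed thing).
The state is a dict: "t": time; "joints": joint angles; "dq": joint speeds; "effort": joint torques, N m; "eef_pos": TCP position; "tool_rot": TCP orientation; "wrist_force": force on the tool from outside, world axes, zero at the start; "torque": the same for the moment, N m; "width": finger opening in m.
Only numpy, scipy, OpenCV 4.12 (cv2) and the standard library are available. Lean on these libraries where they do the work, as an engineer would, in place of code of your own. Each camera call takes 0.05 s, during which the arm holds its last target.

### The job

Make up the two casting flasks for investing: stand the taller wax tree in the cup of the left-hand black former and the shorter tree in the right-hand one (left and right as seen from the robot), then lower the tall steel flask over the tall tree and the short flask over the short tree, down inside the former's lip, without knocking the wax. Last, seat the grey collar squarely on top of the tall flask, and leave everything standing free.

Things in the scene. Friction and masses are not known exactly. Their poses are not given: they have to be found in the camera images.
- tree_tall_center (a point): Taller wax tree, 86 mm tall, 40 g, green wax, upright on its round foot (28 mm wide). Round stem 10 mm thick; two tiers of four small rings reach 20 mm out from the axis, 17 to 49 mm above the foot; above 52 mm the stem is bare: grip it there. Point: on the stem's axis half-way up, 43 mm above the underside; z up the stem; turning about z does not matter.
- tree_short_center (a point): Shorter wax tree, 60 mm tall, 40 g, same wax, foot and stem, with one tier of four leaf-shaped pendants, reaching 20 mm out from the axis, 15 to 31 mm above the foot; above 33 mm the stem is bare: grip it there. Point: on the stem's axis half-way up, 30 mm above the underside; z up the stem; turning about z does not matter.
- flask_tall_center (a point): Tall casting flask: plain stainless steel tube, upright, open at both ends, 62 mm outside and 57 mm inside diameter, 105 mm tall, 250 g. Grip it from above across its outside, near the top. Point: on the axis half-way up, 52.5 mm above the lower rim; z up the axis.
- flask_short_center (a point): Short casting flask: as the tall one (62 mm outside, 57 mm inside diameter, 250 g) but 80 mm tall. Point: on the axis half-way up, 40 mm above the lower rim; z up the axis.
- collar_center (a point): Grey plastic flask collar, 42 mm tall, 80 g, open right through: a tube (60 mm outside; 13 to 42 mm above the lower edge: grip here) on a wider skirt (lowest 13 mm; 78 mm outside; inside 73 mm at the mouth, narrowing to 68). The skirt goes over the flask; the flask's rim stops at a shoulder 10 mm above the collar's lower edge. Point: on the axis half-way up, 21 mm above the lower edge; z up.
- former_left: Left-hand (greater y) former: black rubber dish stuck to the bench, 86 mm wide, 16 mm high. Floor 5 mm above the bench. A flask stands on the floor within the outer lip (68 mm wide inside at the floor, flaring to 77). A tree's foot stands on the same floor in the middle cup (33 mm wide inside, flaring to 40; 46 mm outside; top 14 mm above the bench). Origin: centre of the underside; z up.
- former_right: Right-hand (smaller y) former: exactly like the left-hand one, black rubber, 86 mm wide, 16 mm high, stuck to the bench; the two stand at least 145 mm apart. Origin: centre of the underside, on the bench; z up. (Beware: a desk lamp's arm slants over the bench behind the formers, at x = 0.67 to 0.72, rising from right to left, 0.2 m high at y = 0.)
Mind the look-alikes: they are no part of the job. What is shaped like the part that bears tree_tall_center but pink is not meant.

How it is judged:
By the outcome, as a careful person would: the job done as asked, in the order asked, and still so for the second after the job is handed in, with the robot touching nothing.
It also fails if it takes over 144 s, if anything falls off the work surface, if the arm or the gripper's body presses on something with over 40 N, if the wrist force passes 120 N, or if a joint passes its speed limit or range.

## Working session

There is one attempt and no reset: what is moved stays moved. The work goes in short steps, each a Python script; the robot and the scene stay as the last script left them, time stands still between calls to the robot, and variables do not carry over. Pictures are saved under pics/ and viewed, and the job is handed in when it is done.

```bash
ls; mkdir -p pics
python3 - <<'E'
from plant import *
import cv2
for n in ["top","side","wrist"]:
    im=get_image(n); cv2.imwrite(f"pics/a_{n}.png",im[:,:,::-1])
    m=camera_model(n); print(n,m)
o=get_obs(); print(o)
E
```

```text
pics
top {'camera_matrix': array([[437.62283502,   0.        , 283.44295838],
       [  0.        , 437.62283502, 210.24494197],
       [  0.        ,   0.        ,   1.        ]]), 'xyz': array([ 0.35952518, -0.00702813,  1.02447795]), 'orientation': array([ 0.11222376, -0.11841947, -1.55265529])}
side {'camera_matrix': array([[470.63869072,   0.        , 276.01738959],
       [  0.        , 470.63869072, 209.45165634],
       [  0.        ,   0.        ,   1.        ]]), 'xyz': array([ 0.48055301, -0.70763687,  0.5862407 ]), 'orientation': array([ 0.92234652, -0.02274844, -0.06307117])}
wrist {'camera_matrix': array([[300.74493056,   0.        , 278.65710811],
       [  0.        , 300.74493056, 204.5792612 ],
       [  0.        ,   0.        ,   1.        ]]), 'mount': array([[ 9.57632575e-04, -9.44264690e-01, -3.29185781e-01,
        -8.44175639e-02],
       [ 5.43064521e-04,  3.29186374e-01, -9.44264812e-01,
        -1.42122833e-01],
       [ 9.99999394e-01,  7.25489625e-04,  8.28036247e-04,
         7.00161989e-04],
       [ 0.00000000e+00,  0.00000000e+00,  0.00000000e+00,
         1.00000000e+00]])}
{'t': 0.15, 'joints': array([ 1.08937702e+00,  4.91435112e-01,  1.55932034e+00, -2.23616943e-05,
        1.09171838e+00, -1.05631554e-01]), 'dq': array([-0.00093612, -0.00349318, -0.00336214,  0.001955  ,  0.00027802,
        0.00065369]), 'effort': array([ 1.51798460e-03, -6.18708515e+01, -2.61694694e+01, -3.54844610e-05,
        3.10149779e-03,  3.02192882e-05]), 'eef_pos': array([0.22929982, 0.58123186, 0.23084953]), 'tool_rot': array([-1.55146695,  0.2950413 , -0.29466882]), 'wrist_force': array([ 0.24312446, -0.0708104 , -0.09616479]), 'torque': array([-0.00992354,  0.01093392,  0.01502801]), 'width': 0.08595953420351647}
```

View pics/a_top.png

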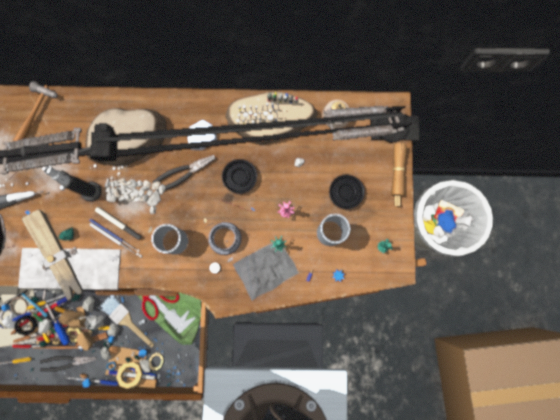

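View pics/a_side.png

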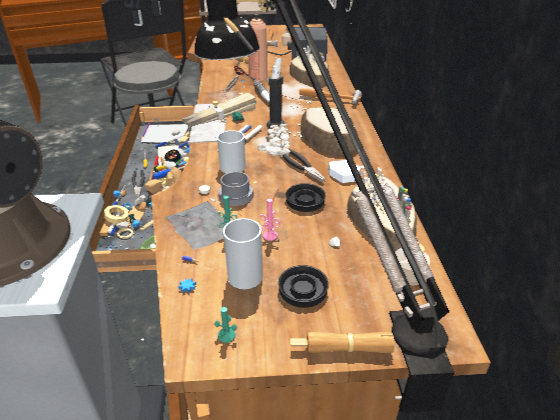

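View pics/a_wrist.png

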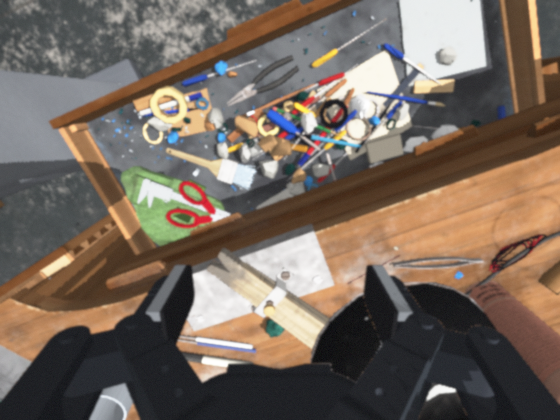

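```bash
cat > h.py <<'E'
import numpy as np, cv2, time
from scipy.spatial.transform import Rotation as R
from plant import *
def cam(name,obs=None):
    m=camera_model(name);K=m["camera_matrix"]
    if name=="wrist":
        o=obs; M=m["mount"]; Rt=R.from_rotvec(o["tool_rot"]).as_matrix()
        return K,Rt@M[:3,:3],Rt@M[:3,3]+o["eef_pos"]
    return K,R.from_rotvec(m["orientation"]).as_matrix(),np.array(m["xyz"])
F=np.diag([1,-1,-1.])
def proj(P,c):
    K,Rc,t=c; q=(F@Rc.T@(np.atleast_2d(P)-t).T); u=K@q; return (u[:2]/u[2]).T
def ray(px,c):  # px=(col,row)
    K,Rc,t=c; d=Rc@F@np.linalg.inv(K)@np.array([px[0],px[1],1.]); return t,d/np.linalg.norm(d)
def onz(px,c,z):
    t,d=ray(px,c); return t+d*(z-t[2])/d[2]
def tri(obs):
    A=np.zeros((3,3));b=np.zeros(3)
    for px,c in obs:
        t,d=ray(px,c);P=np.eye(3)-np.outer(d,d);A+=P;b+=P@t
    x=np.linalg.solve(A,b)
    return x,[np.linalg.norm((np.eye(3)-np.outer(ray(p,c)[1],ray(p,c)[1]))@(x-c[2])) for p,c in obs]
E
python3 - <<'E'
from h import *
names=["tree_tall_center","tree_short_center","flask_tall_center","flask_short_center","collar_center","former_left","former_right"]
for c in ["top","side"]:
    im=get_image(c)
    for n in names:
        r=tip_of(n,c); 
        for d in r[:4]:
            loc=d["location"]; z={"t":0}
            print(c,n,round(d["p"],2),np.round([loc[1],loc[0]],1))
for c,b,n in [("side",(180,90,330,360),"b1"),("top",(140,160,420,290),"b2")]:
    im=cv2.imread(f"pics/a_{c}.png")[b[1]:b[3],b[0]:b[2]]
    s=min(800/im.shape[1],600/im.shape[0]); cv2.imwrite(f"pics/{n}.png",cv2.resize(im,None,fx=s,fy=s,interpolation=2)[:600,:800])
E
```

```text
top tree_tall_center 0.47 [276.8 243.2]
top tree_tall_center 0.47 [287.1 209.1]
top tree_short_center 0.43 [388.6 243.3]
top flask_tall_center 0.85 [329.5 233. ]
top flask_short_center 0.74 [172.5 237.8]
top collar_center 0.55 [219.3 239.3]
top former_left 0.96 [235.4 176.7]
top former_right 0.85 [343.6 190.2]
top former_right 0.38 [330.  231.6]
side tree_tall_center 0.75 [227.5 216.4]
side tree_tall_center 0.55 [272.2 219. ]
side tree_tall_center 0.36 [306. 285.]
side tree_short_center 0.69 [229.7 317.7]
side flask_tall_center 0.6 [244.1 251. ]
side flask_short_center 0.78 [229.5 150.1]
side collar_center 0.89 [236.4 188.9]
side former_left 0.9 [304.9 198.3]
side former_right 0.8 [306.9 285.9]
side former_right 0.5 [228.8 216.3]
```

```bash
ls pics
```

```text
a_side.png
a_top.png
a_wrist.png
b1.png
b2.png
```

View pics/b1.png

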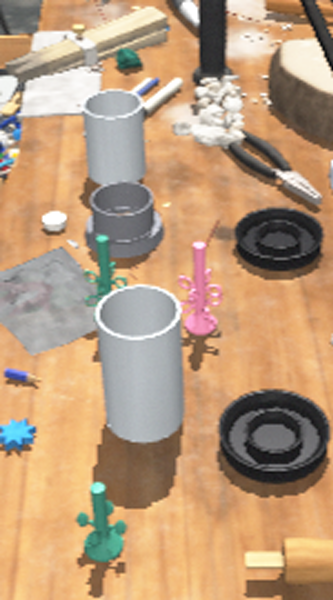

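View pics/b2.png

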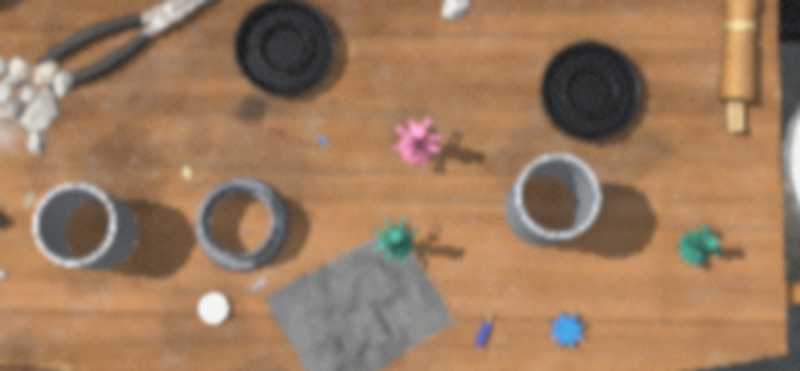

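Run:
```python
from h import *
T=cam("top");S=cam("side")
for n,a,b in [("tree_tall",(276.8,243.2),(227.5,216.4)),("pink",(287.1,209.1),(272.2,219)),("tree_short",(388.6,243.3),(229.7,317.7)),("flask_tall",(329.5,233),(244.1,251)),("flask_short",(172.5,237.8),(229.5,150.1)),("collar",(219.3,239.3),(236.4,188.9)),("fl",(235.4,176.7),(304.9,198.3)),("fr",(343.6,190.2),(306.9,285.9))]:
    x,e=tri([(a,T),(b,S)]); print(n,np.round(x,4),np.round(np.array(e)*1e3,1))
print(onz((235.4,176.7),T,0.),onz((343.6,190.2),T,0.))
print(get_obs()['t'])
for p in [(0.5,0,.25),(.5,-.15,.25)]: 
    print(ik(np.array(p),np.array([-np.pi/2,0,0])))
    print(ik(np.array(p),(R.from_euler('z',90,degrees=True)*R.from_rotvec([-np.pi/2,0,0])).as_rotvec()))
```

```text
tree_tall [0.4301 0.004  0.0349] [0.6 0.6]
pink [ 0.511  -0.0179  0.0403] [2.8 2.8]
tree_short [ 0.4358 -0.2474  0.0403] [1.9 1.9]
flask_tall [ 0.4575 -0.1132  0.0495] [3.3 3.3]
flask_short [0.4346 0.2367 0.0463] [3.8 3.8]
collar [0.4422 0.1389 0.0043] [2.2 2.2]
fl [ 0.5913  0.1067 -0.005 ] [0.6 0.6]
fr [ 0.5633 -0.1528 -0.001 ] [1.2 1.2]
[0.59075429 0.10615908 0.        ] [ 0.56193958 -0.15267812  0.        ]
0.95
[-0.1321846   0.29245912  1.83388469  0.          1.01524884 -1.70298093]
None
[-0.41803604  0.32440808  1.78461899  0.          1.03256559 -1.98883237]
None
```

```bash
cat >> h.py <<'E'
def ori(yaw=0.): # deg; yaw 0: jaws along y, camera toward robot
    return (R.from_euler('z',yaw,degrees=True)*R.from_rotvec([-np.pi/2,0,0])).as_rotvec()
E
python3 - <<'E'
from h import *
import pickle
V=[]
for i,p in enumerate([(0.5,.15,.28),(0.5,-.12,.28)]):
    move_pose(np.array(p),ori(0)); hold(0.2)
    o=get_obs(); im=get_image("wrist"); cv2.imwrite(f"pics/c{i}.png",im[:,:,::-1])
    V.append((o,im)); print(o['t'],o['eef_pos'],o['joints'])
    for n in ["tree_tall_center","tree_short_center","flask_tall_center","flask_short_center","collar_center","former_left"]:
        for d in tip_of(n,"wrist")[:3]: 
            l=d["location"][::-1]; print(i,n,round(d["p"],2),np.round(l), np.round(onz(l,cam("wrist",o),{"tree_tall_center":.043,"tree_short_center":.03,"flask_tall_center":.0525,"flask_short_center":.04,"collar_center":.021,"former_left":0}[n])[:2],4))
pickle.dump(V,open("V.pkl","wb"))
im=get_image("top");cv2.imwrite("pics/ctop.png",im[:,:,::-1])
E
```

```text
3.0083 [0.49989557 0.1505393  0.27991914] [ 1.65927264e-01  2.94128456e-01  1.74268923e+00  2.42224948e-05
  1.10488740e+00 -1.40569183e+00]
0 tree_tall_center 0.96 [148. 178.] [ 0.5118 -0.0186]
0 tree_tall_center 0.92 [156. 111.] [0.4287 0.003 ]
0 flask_tall_center 0.93 [ 56. 139.] [ 0.4602 -0.1184]
0 flask_short_center 0.6 [352. 117.] [0.4356 0.2406]
0 former_left 0.73 [241. 222.] [0.5903 0.0935]
4.6083 [ 0.50020968 -0.11892261  0.28001957] [-3.61971717e-01  2.82078949e-01  1.76023594e+00  7.57118556e-05
  1.09928669e+00 -1.93448496e+00]
1 tree_tall_center 0.7 [358. 179.] [ 0.5125 -0.0166]
1 tree_tall_center 0.61 [377. 111.] [ 4.287e-01 -3.000e-04]
1 tree_short_center 0.91 [178. 112.] [ 0.4311 -0.2444]
1 flask_tall_center 0.81 [277. 143.] [ 0.4652 -0.121 ]
1 collar_center 0.74 [467. 126.] [0.4475 0.1254]
1 former_left 0.98 [421. 222.] [0.5904 0.0977]
```

View pics/c0.png

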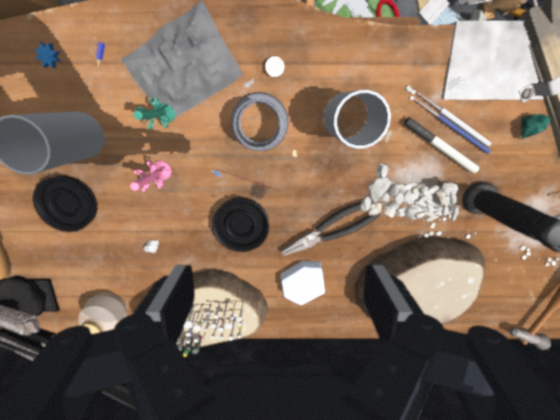

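View pics/c1.png

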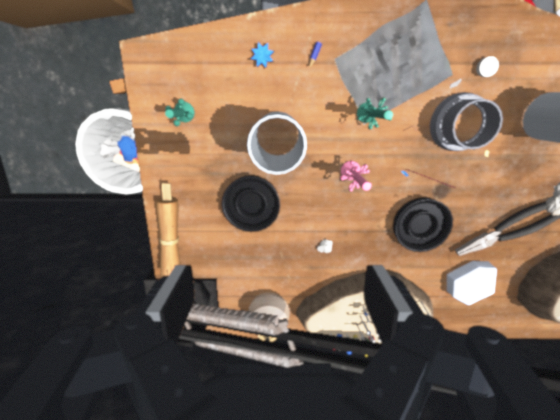

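```bash
cat >> h.py <<'E'
from scipy.optimize import minimize
def frus(prof,n=48): # list (r,z)
    a=np.linspace(0,2*np.pi,n,endpoint=False)
    return np.vstack([np.c_[r*np.cos(a),r*np.sin(a),np.full(n,z)] for r,z in prof])
MODEL={"flask_tall":[(.031,0),(.031,.105)],"flask_short":[(.031,0),(.031,.08)],"former":[(.043,0),(.043,.016)],
 "collar":[(.039,0),(.039,.013),(.030,.013),(.030,.042)]}
def fit(mask,c,model,xy0,z0=0.):
    P=frus(MODEL[model]); mask=cv2.morphologyEx(mask.astype(np.uint8),cv2.MORPH_CLOSE,np.ones((5,5)))
    cs,_=cv2.findContours(mask,cv2.RETR_EXTERNAL,cv2.CHAIN_APPROX_NONE)
    k=max(cs,key=cv2.contourArea); m=np.zeros(mask.shape,np.uint8); cv2.fillPoly(m,[k],255)
    mf=cv2.resize(m,None,fx=4,fy=4,interpolation=1)>127
    def cost(q):
        uv=proj(P+[q[0],q[1],z0],c).astype(np.float32)
        if model=="collar":
            hs=[cv2.convexHull(uv[:96]),cv2.convexHull(uv[96:])]
        else: hs=[cv2.convexHull(uv)]
        b=np.zeros(mf.shape,np.uint8)
        for h in hs: cv2.fillPoly(b,[np.round((h+.5)*4*16-8).astype(np.int32)],1,shift=4)
        b=b>0; return 1-(b&mf).sum()/max(1,(b|mf).sum())
    r=minimize(cost,xy0,method="Nelder-Mead",options=dict(initial_simplex=np.array([xy0,np.add(xy0,[.008,0]),np.add(xy0,[0,.008])]),xatol=1e-4,fatol=1e-5))
    return r.x,1-r.fun
X0={"flask_tall":(.459,-.118),"flask_short":(.435,.239),"collar":(.444,.13),"former_left":(.591,.10),"former_right":(.562,-.155)}
E
cat > m.py <<'E'
from h import *
import pickle
out=[]
def look(c,names,tag):
    hold(.15); o=get_obs(); im=get_image(c); cm=cam(c,o) if c=="wrist" else cam(c)
    cv2.imwrite(f"pics/{tag}.png",im[:,:,::-1])
    for n in names:
        q=n if n.startswith("former") else n+"_center"
        for d in masks_of(q,c):
            if d["p"]<.3: continue
            x,i=fit(d["mask"],cm,n.split("_")[0] if n.startswith("former") else n,X0[n])
            print(tag,n,round(d["p"],2),np.round(d["rect"]),np.round(x,4),"iou",round(i,3))
N=list(X0)
look("wrist",["flask_tall","former_left","former_right","collar"],"d_w1")
look("side",N,"d_s1")
move_pose(np.array((0.5,.15,.28)),ori(0))
look("wrist",["flask_short","former_left","collar"],"d_w0")
look("side",N,"d_s0")
look("top",N,"d_t0")
print(get_obs()["t"])
E
python3 m.py
```

```text
d_w1 flask_tall 0.76 [250. 112. 309. 175.] [ 0.4603 -0.1213] iou 0.975
d_w1 flask_tall 0.65 [221. 175. 280. 233.] [ 0.5304 -0.1507] iou 0.79
d_w1 former_left 0.75 [394. 199. 454. 253.] [0.5927 0.0943] iou 0.91
d_w1 former_right 0.66 [224. 175. 282. 232.] [ 0.5602 -0.1599] iou 0.898
d_w1 collar 0.91 [430.  96. 506. 149.] [0.4445 0.1228] iou 0.923
d_s1 flask_tall 0.55 [225. 216. 264. 286.] [ 0.4606 -0.1225] iou 0.965
d_s1 flask_short 0.86 [215. 127. 247. 174.] [0.4352 0.24  ] iou 0.953
d_s1 collar 0.43 [284. 182. 327. 213.] [0.444 0.13 ] iou 0.0
d_s1 former_left 0.82 [286. 182. 329. 213.] [0.5889 0.0942] iou 0.945
d_s1 former_right 0.56 [281. 263. 328. 306.] [ 0.5576 -0.1575] iou 0.899
d_w0 flask_short 0.96 [324.  90. 392. 149.] [0.4365 0.2414] iou 0.969
d_w0 former_left 0.91 [216. 197. 274. 254.] [0.5912 0.0941] iou 0.938
d_w0 collar 0.82 [233.  94. 291. 152.] [0.4449 0.1249] iou 0.915
d_s0 flask_tall 0.89 [224. 218. 265. 286.] [ 0.4602 -0.123 ] iou 0.973
d_s0 flask_short 0.96 [219. 131. 245. 172.] [0.4354 0.24  ] iou 0.923
d_s0 collar 0.78 [222. 171. 255. 204.] [0.4435 0.1238] iou 0.882
d_s0 former_left 0.93 [286. 184. 327. 213.] [0.5907 0.0941] iou 0.938
d_s0 former_right 0.85 [282. 263. 331. 308.] [ 0.5583 -0.1593] iou 0.923
d_t0 flask_tall 0.68 [318. 215. 352. 250.] [ 0.4593 -0.1196] iou 0.971
d_t0 collar 0.63 [211. 226. 241. 256.] [0.4415 0.1271] iou 0.865
d_t0 former_left 0.95 [221. 159. 256. 196.] [0.5917 0.0967] iou 0.861
d_t0 former_right 0.78 [328. 172. 365. 211.] [ 0.5569 -0.1573] iou 0.914
8.1583
```

```bash
cat >> h.py <<'E'
def green(im):
    h=cv2.cvtColor(im,cv2.COLOR_RGB2HSV); return (h[...,0]>65)&(h[...,0]<95)&(h[...,1]>90)&(h[...,2]>30)
def fit_tree(g,c,H,ring,xy0,z0=0.):
    f=4; mf=cv2.resize(g.astype(np.uint8)*255,None,fx=f,fy=f,interpolation=1)>110
    c0=proj([[xy0[0],xy0[1],H/2]],c)[0]*f; yy,xx=np.mgrid[:mf.shape[0],:mf.shape[1]]
    mf&=np.hypot(xx-c0[0],yy-c0[1])<45*f
    def poly(q,pr):
        b=np.zeros(mf.shape,np.uint8)
        for p in pr:
            uv=proj(frus(p)+[q[0],q[1],z0],c).astype(np.float32)
            cv2.fillPoly(b,[np.round((cv2.convexHull(uv)+.5)*f*16-8).astype(np.int32)],1,shift=4)
        return b>0
    core=[[(.014,0),(.014,.003)],[(.005,0),(.005,H)]]
    env=core+[[(.020,ring[0]),(.020,ring[1])]]
    def cost(q):
        a=poly(q,core);e=poly(q,env); return (a&~mf).sum()/a.sum()+(mf&~e).sum()/mf.sum()
    r=minimize(cost,xy0,method="Nelder-Mead",options=dict(initial_simplex=np.array([xy0,np.add(xy0,[.008,0]),np.add(xy0,[0,.008])]),xatol=1e-4,fatol=1e-5))
    return r.x,r.fun
TT=(.086,(.017,.049)); TS=(.060,(.015,.031))
E
python3 - <<'E'
from h import *
import pickle
V=pickle.load(open("V.pkl","rb"))
L=[("w0",V[0][1],cam("wrist",V[0][0])),("w1",V[1][1],cam("wrist",V[1][0]))]
for t,f in [("top","a_top"),("side","a_side")]: L.append((t,cv2.imread(f"pics/{f}.png")[:,:,::-1].copy(),cam(t)))
for t,im,c in L:
    g=green(im)
    print(t,"tall",*fit_tree(g,c,*TT,(.4295,.002)))
    if t!="w0": print(t,"short",*fit_tree(g,c,*TS,(.433,-.246)))
    # formers by darkness
    for n in ["former_left","former_right"]:
        uv=proj([[*X0[n],.008]],c)[0]; d=(im.max(2)<75)
        yy,xx=np.mgrid[:420,:560]; d&=np.hypot(xx-uv[0],yy-uv[1])<34
        print(t,n,*fit(d,c,"former",X0[n]))
E
```

```text
w0 tall [ 0.43040576 -0.0031145 ] 0.2118904051623823
w0 former_left [0.59243298 0.0944162 ] 0.8866657306000187
w0 former_right [ 0.55973257 -0.16152905] 0.8403471327319587
w1 tall [ 4.30183083e-01 -3.87863159e-04] 0.28214834969833197
w1 short [ 0.42964769 -0.24619349] 0.18616077521495838
w1 former_left [0.59338542 0.09269968] 0.8666771075711474
w1 former_right [ 0.5596748  -0.16075098] 0.8615289192122809
top tall [0.43038609 0.00334298] 0.37159636946075814
top short [ 0.43088831 -0.24618427] 0.2799043062200957
top former_left [0.59188841 0.09518383] 0.8499011742820602
top former_right [ 0.55600781 -0.15679297] 0.8459817587334366
side tall [0.42661218 0.03420807] 0.5637857939383734
side short [ 0.43067123 -0.24663989] 0.18205650471279367
side former_left [0.5895383  0.09505565] 0.8674728227678026
side former_right [ 0.55647671 -0.15739889] 0.8761872797449236
```

Run:
```python
from h import *
command_gripper(.04,25)
move_pose(np.array((.50,0.0,.24)),ori(0)); hold(.2)
o=get_obs(); im=get_image("wrist"); c=cam("wrist",o)
cv2.imwrite("pics/e0.png",im[:,:,::-1])
print(fit_tree(green(im),c,*TT,(.4303,0.)), o['t'])
uv=proj([[.4303,0,.043]],c)[0].astype(int)
cv2.imwrite("pics/e1.png",cv2.resize(im[max(0,uv[1]-60):uv[1]+60,uv[0]-80:uv[0]+80,::-1],None,fx=5,fy=5,interpolation=2))
for z in (0,.086): print(proj([[.4303,0,z]],c)-[uv[0]-80,max(0,uv[1]-60)])
```

```text
(array([ 0.43222071, -0.00183503]), np.float64(0.21014900196795053)) 9.5333
[[80.75239935 59.14986562]]
[[80.4371198  62.73080354]]
```

View pics/e1.png

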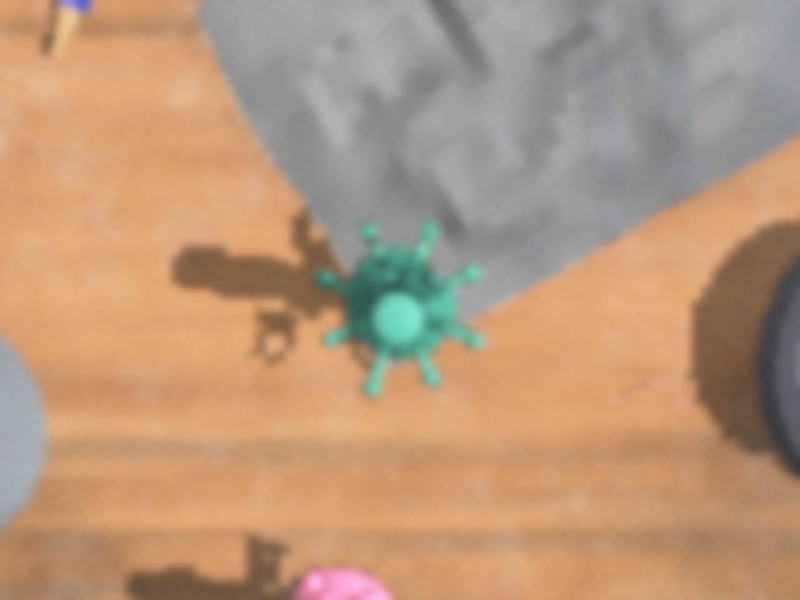

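```bash
cat >> h.py <<'E'
def st(tag=""):
    o=get_obs(); print(tag,"t",round(o['t'],2),"p",np.round(o['eef_pos'],4),"w",round(o['width'],4),"F",np.round(o['wrist_force'],2))
    return o
def goz(z,v=.15):
    p=np.array(get_obs()['eef_pos']); 
    move_straight(np.array([p[0],p[1],z]),max_speed=v)
E
python3 - <<'E'
from h import *
P=np.array([.431,-.001,.15])
move_pose(P,ori(0)); move_straight(P*[1,1,0]+[0,0,.054],ori(0),max_speed=.12); st("down")
command_gripper(0.0,25); st("grip")
move_straight(P*[1,1,0]+[0,0,.080],max_speed=.1); st("lift")
im=get_image("side"); cv2.imwrite("pics/f0.png",cv2.resize(im[130:300,150:340,::-1],None,fx=3.5,fy=3.5,interpolation=2))
E
```

```text
down t 11.06 p [ 0.4315 -0.001   0.0545] w 0.0399 F [-0.89  0.22 -0.5 ]
grip t 11.43 p [ 0.4313 -0.0011  0.0545] w 0.0089 F [ 0.17 -0.68  6.72]
lift t 11.84 p [ 0.4311 -0.001   0.0801] w 0.0089 F [-0.3  -0.97  0.14]
```

View pics/f0.png

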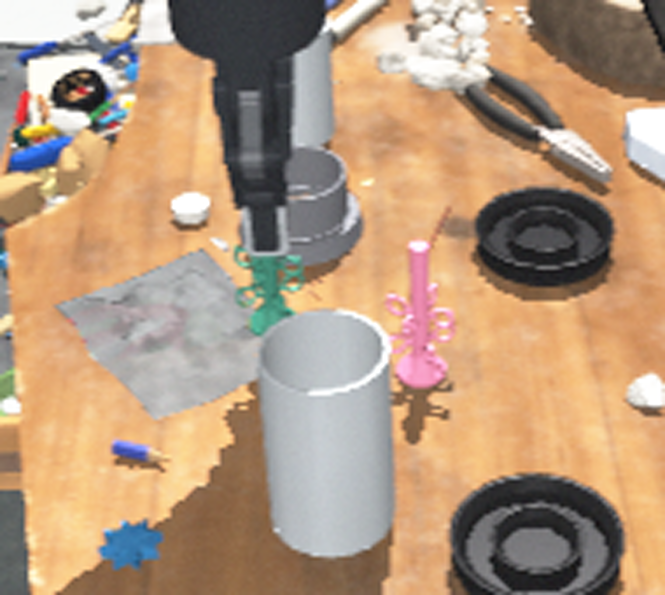

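```bash
cat > fl.py <<'E'
from h import *
import sys
n=sys.argv[1]; z=float(sys.argv[2]); dx=float(sys.argv[3])
move_straight(np.array([*get_obs()['eef_pos'][:2],.165]),max_speed=.2)
move_pose(np.array([X0[n][0]-dx,X0[n][1],z]),ori(0)); hold(.2)
o=get_obs(); im=get_image("wrist"); c=cam("wrist",o)
cv2.imwrite(f"pics/g_{n}.png",im[:,:,::-1])
for d in masks_of(n,"wrist")[:2]: print(d["p"],d["rect"],fit(d["mask"],c,"former",X0[n]))
print(tip_of(n,"wrist")[:1])
for d in tip_of(n,"wrist")[:2]: print(onz(d["location"][::-1],c,0))
st()
E
sed -i 's/"former_left":(.591,.10),"former_right":(.562,-.155)/"former_left":(.591,.0945),"former_right":(.558,-.159)/' h.py
python3 fl.py former_left .21 .05
```

```text
0.79 [243.6, 184.4, 317.5, 251.2] (array([0.59280333, 0.09416643]), np.float64(0.5882473998321962))
0.37 [270.7, 49.7, 343.3, 126.7] (array([0.591 , 0.0945]), np.float64(0.0))
[{'location': [212.5, 278.1], 'p': 0.59}]
[0.5887846  0.09306527 0.        ]
 t 13.53 p [0.5408 0.0941 0.21  ] w 0.0094 F [0.39 0.28 0.36]
```

View pics/g_former_left.png

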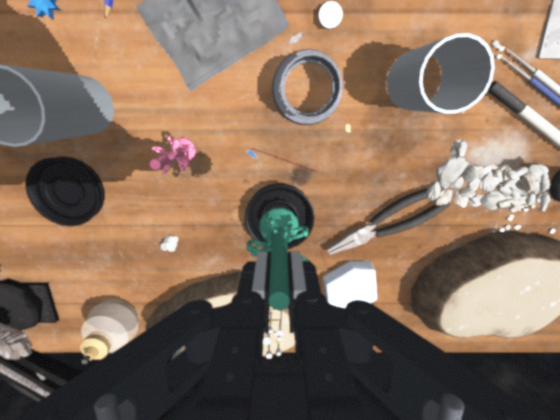

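```bash
cat > ov.py <<'E'
from h import *
# overlay circles
def over(im,c,circs,box,out,f=6):
    x0,y0,x1,y1=box
    b=cv2.resize(im[y0:y1,x0:x1],None,fx=f,fy=f,interpolation=2)
    for (x,y,z,r,col) in circs:
        uv=(proj(frus([(r,z)],72)+[x,y,0],c)-[x0,y0]+.5)*f
        cv2.polylines(b,[np.round(uv).astype(np.int32)],True,col,1)
    cv2.imwrite(out,b)
E
python3 - <<'E'
from ov import *
o=get_obs(); c=cam("wrist",o); im=cv2.imread("pics/g_former_left.png")
X=(.591,.0945); p=o['eef_pos']; b=p[2]-.054
over(im,c,[(*X,.016,.043,(0,255,255)),(*X,0,.043,(0,0,255)),(p[0],p[1],b,.014,(255,255,255))],(220,160,340,260),"pics/h0.png")
E
```

```text
(no output)
```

View pics/h0.png

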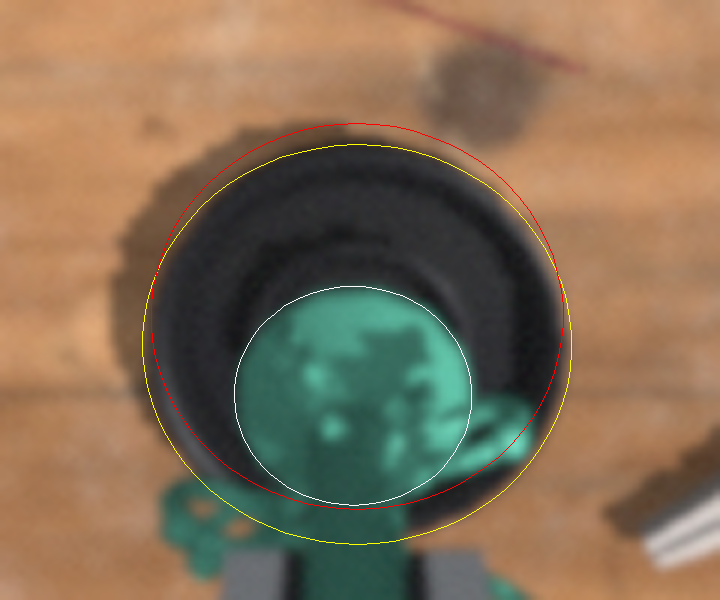

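Run:
```python
from h import *
X=np.array([.591,.0943,0])
move_straight(X+[0,0,.13],ori(0),max_speed=.15)
move_straight(X+[0,0,.066],ori(0),max_speed=.08); st("near")
move_straight(X+[0,0,.0597],ori(0),max_speed=.03); st("down")
command_gripper(.035); st("rel")
move_straight(X+[0,0,.15],ori(0),max_speed=.15)
command_gripper(.035)
im=get_image("side"); cv2.imwrite("pics/i0.png",cv2.resize(im[140:230,250:370,::-1],None,fx=6,fy=6,interpolation=2))
```

```text
near t 15.25 p [0.5913 0.0943 0.0664] w 0.0088 F [-0.62  0.02 -0.79]
down t 15.61 p [0.591  0.0943 0.0597] w 0.0092 F [-0.62 -0.73 -0.18]
rel t 15.97 p [0.591  0.0943 0.0597] w 0.0353 F [-0.36  0.1  -0.01]
```

View pics/i0.png

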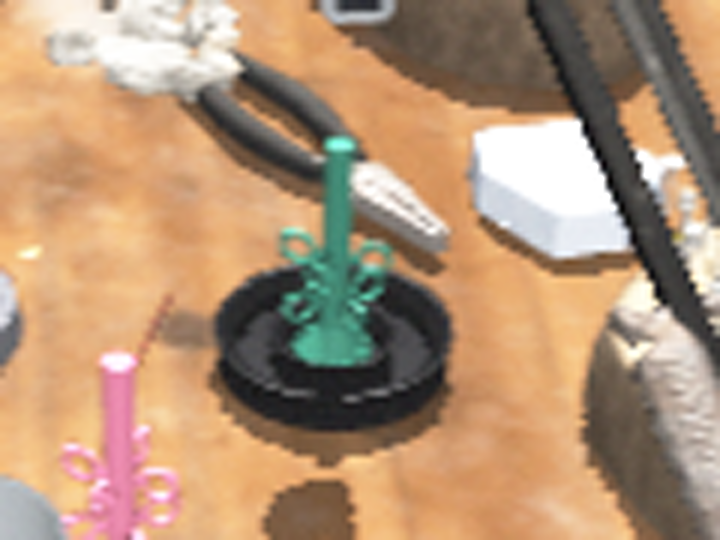

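Run:
```python
from h import *
from ov import over
goz(.2,.3)
P=np.array([.4305,-.2463,0])
move_pose(P+[.05,0,.2],ori(0)); hold(.2)
o=get_obs(); im=get_image("wrist"); c=cam("wrist",o)
print(fit_tree(green(im),c,*TS,P[:2]),o['joints'][5])
uv=proj(P,c)[0].astype(int)
b=[max(0,uv[0]-65),max(0,uv[1]-50)];b+= [b[0]+130,b[1]+100]
over(np.ascontiguousarray(im[:,:,::-1]),c,[(*P[:2],.06,.005,(255,255,255)),(*P[:2],0,.014,(0,0,255))],b,"pics/j0.png")
st()
```

```text
(array([ 0.43244501, -0.24582775]), np.float64(0.1454740097537766)) -2.1665842776315176
 t 18.9 p [ 0.4809 -0.2456  0.2   ] w 0.0348 F [-0.24  0.11 -0.56]
```

View pics/j0.png

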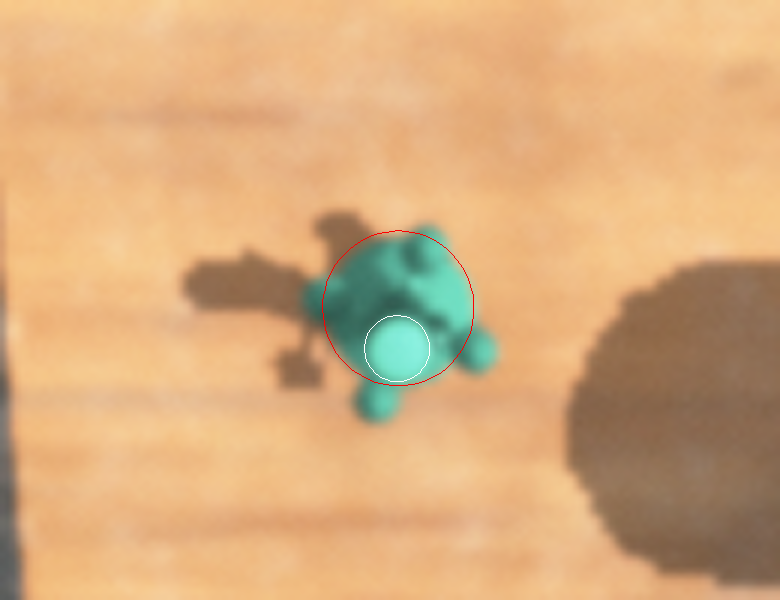

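Run:
```python
from h import *
from ov import over
P=np.array([.431,-.2461,0])
move_straight(P+[0,0,.1],ori(0),max_speed=.15)
move_straight(P+[0,0,.037],ori(0),max_speed=.1)
command_gripper(0.0,25); st("grip")
move_straight(P+[0,0,.165],ori(0),max_speed=.15); st("lift")
X=np.array([.558,-.159,0])
move_pose(X+[-.05,0,.20],ori(0)); hold(.2)
o=get_obs(); im=get_image("wrist"); c=cam("wrist",o); p=o['eef_pos']; b=p[2]-.037
for d in masks_of("former_right","wrist")[:2]: print(d["p"],d["rect"],fit(d["mask"],c,"former",X[:2]))
uv=proj(X,c)[0].astype(int); q=[uv[0]-60,uv[1]-50,uv[0]+60,uv[1]+50]
over(np.ascontiguousarray(im[:,:,::-1]),c,[(*X[:2],.016,.043,(0,255,255)),(*X[:2],0,.043,(0,0,255)),(p[0],p[1],b,.014,(255,255,255))],q,"pics/k0.png")
st()
```

```text
grip t 20.92 p [ 0.4313 -0.2463  0.0376] w 0.0088 F [-0.51  0.69  6.25]
lift t 21.92 p [ 0.4307 -0.2459  0.1643] w 0.0087 F [-0.15  0.09 -0.06]
0.77 [242.7, 183.9, 312.6, 251.6] (array([ 0.56005461, -0.15949179]), np.float64(0.6167577248987823))
 t 22.77 p [ 0.5076 -0.1597  0.1997] w 0.009 F [-0.25 -0.22 -1.25]
```

View pics/k0.png

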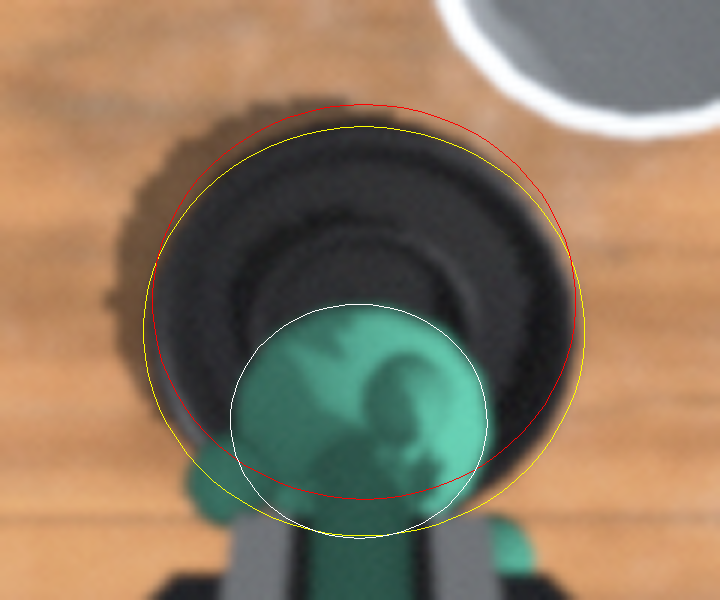

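Run:
```python
from h import *
X=np.array([.558,-.1592,0])
move_straight(X+[0,0,.10],ori(0),max_speed=.15)
move_straight(X+[0,0,.049],ori(0),max_speed=.08); st("near")
move_straight(X+[0,0,.0427],ori(0),max_speed=.03); st("down")
command_gripper(.035); st("rel")
move_straight(X+[0,0,.165],ori(0),max_speed=.2)
im=get_image("side"); cv2.imwrite("pics/l0.png",cv2.resize(im[180:310,200:350,::-1],None,fx=4.5,fy=4.5,interpolation=2))
```

```text
near t 24.46 p [ 0.5582 -0.1593  0.0492] w 0.0089 F [-0.8  -0.03 -0.86]
down t 24.82 p [ 0.558  -0.1592  0.0427] w 0.0088 F [0.05 0.4  0.29]
rel t 25.18 p [ 0.558  -0.1592  0.0427] w 0.0348 F [ 0.48 -0.01  0.01]
```

View pics/l0.png

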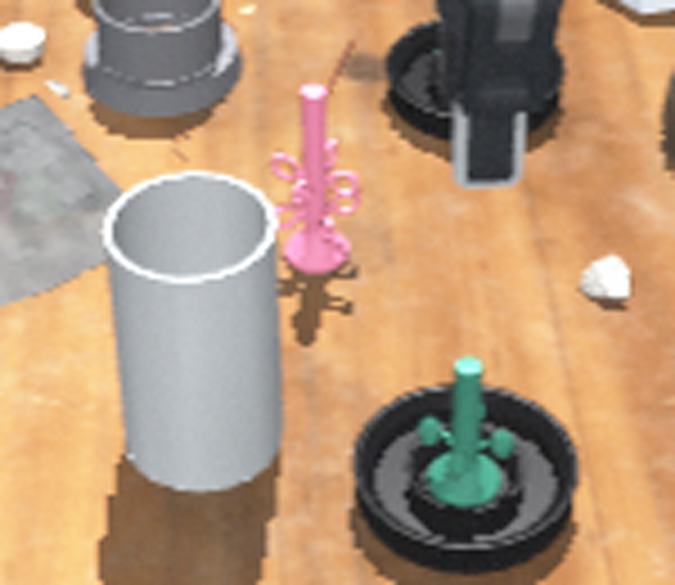

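Run:
```python
from h import *
from ov import over
goz(.25,.3)
command_gripper(.085,60)
P=np.array([.4603,-.122,0])
move_pose(P+[.04,0,.25],ori(0)); hold(.2)
o=get_obs(); im=get_image("wrist"); c=cam("wrist",o)
for d in masks_of("flask_tall_center","wrist")[:2]: print(d["p"],d["rect"],fit(d["mask"],c,"flask_tall",P[:2]))
uv=proj(P+[0,0,.08],c)[0].astype(int); b=[uv[0]-80,max(0,uv[1]-60)];b+=[b[0]+160,b[1]+120]
over(np.ascontiguousarray(im[:,:,::-1]),c,[(*P[:2],.105,.031,(0,255,255)),(*P[:2],0,.0285,(0,0,255))],b,"pics/m0.png",5)
st()
```

```text
0.6 [246.1, 112.6, 312.9, 181.5] (array([ 0.46071089, -0.12107751]), np.float64(0.9582411701748127))
0.4 [219.0, 179.1, 282.0, 241.3] (array([ 0.52571368, -0.15062681]), np.float64(0.776945858706865))
 t 27.65 p [ 0.5008 -0.1224  0.2497] w 0.0849 F [-0.43  0.34  0.62]
```

View pics/m0.png

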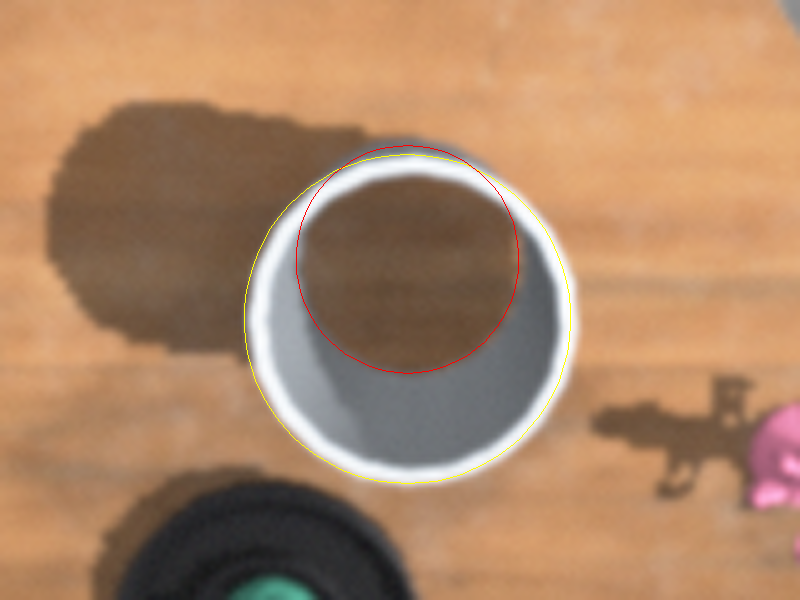

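Run:
```python
from h import *
P=np.array([.4603,-.1212,0])
move_straight(P+[0,0,.15],ori(0),max_speed=.2)
move_straight(P+[0,0,.055],ori(0),max_speed=.12); st("down")
command_gripper(.05,60); st("grip")
move_straight(P+[0,0,.065],ori(0),max_speed=.06);hold(.2); st("lift")
im=get_image("side"); cv2.imwrite("pics/n0.png",cv2.resize(im[150:310,150:350,::-1],None,fx=3.7,fy=3.7,interpolation=2))
```

```text
down t 29.28 p [ 0.4607 -0.1213  0.0556] w 0.0848 F [-0.59 -0.58 -0.02]
grip t 29.64 p [ 0.4607 -0.1213  0.0558] w 0.0597 F [0.18 0.38 6.48]
lift t 30.16 p [ 0.4602 -0.1212  0.0649] w 0.0592 F [-0.54 -0.36 -2.76]
```

View pics/n0.png

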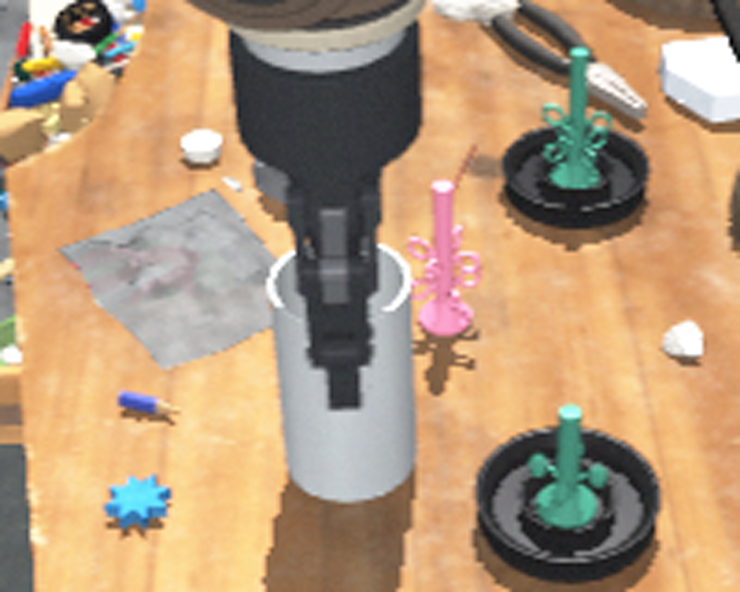

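Run:
```python
from h import *
from ov import over
P=get_obs()['eef_pos']
move_straight(np.array([P[0],P[1],.175]),ori(0),max_speed=.2)
X=np.array([.591,.0943,0])
move_straight(np.array([.591,.0943,.175]),ori(0),max_speed=.2); hold(.2); o=st("above")
p=o['eef_pos']
for cn in("side","top"):
    im=get_image(cn);c=cam(cn)
    uv=proj(X+[0,0,.1],c)[0].astype(int); b=[uv[0]-50,max(0,uv[1]-60)];b+=[b[0]+100,b[1]+110]
    over(np.ascontiguousarray(im[:,:,::-1]),c,[(p[0],p[1],p[2]-.055,.031,(0,255,255)),(p[0],p[1],p[2]+.05,.031,(0,0,255)),(*X[:2],.016,.043,(255,255,255))],b,f"pics/o_{cn}.png",5)
```

```text
above t 32.52 p [0.5909 0.0937 0.1752] w 0.0593 F [-0.14 -0.51 -2.88]
```

View pics/o_side.png

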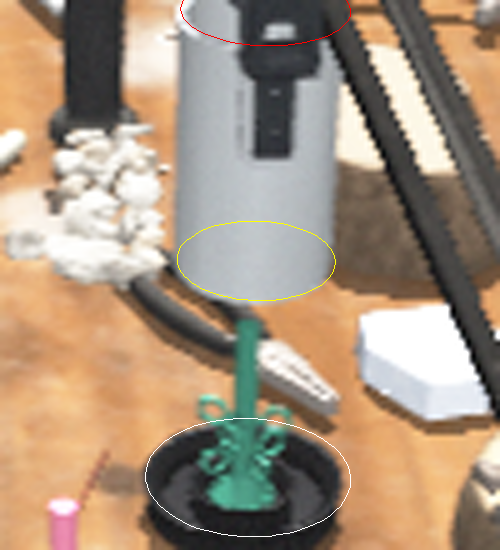

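View pics/o_top.png

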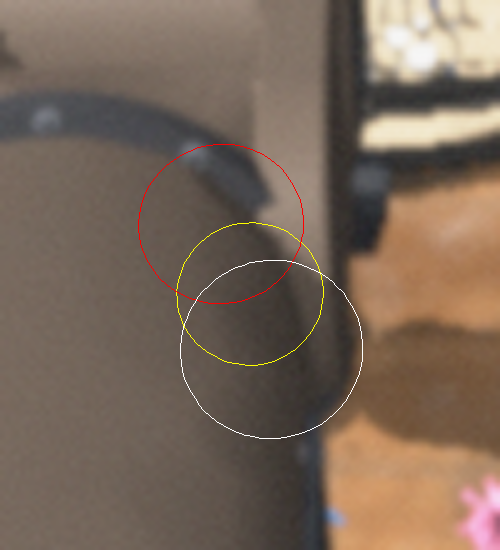

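Run:
```python
from h import *
X=np.array([.5904,.0943,0])
move_straight(X+[0,0,.16],ori(0),max_speed=.1)
move_straight(X+[0,0,.078],ori(0),max_speed=.08); st("a")
f0=get_obs()['wrist_force']
for z in (.073,.070,.067,.064,.062,.0607):
    move_straight(X+[0,0,z],ori(0),max_speed=.04); o=st()
    if np.abs(o['wrist_force']-f0).max()>5: print("contact");break
im=get_image("side"); cv2.imwrite("pics/p0.png",cv2.resize(im[100:230,230:390,::-1],None,fx=4.5,fy=4.5,interpolation=2))
```

```text
a t 34.09 p [0.5907 0.0943 0.0785] w 0.0595 F [ 0.44 -0.66 -2.86]
 t 34.37 p [0.5903 0.0943 0.0729] w 0.0591 F [ 0.72  0.06 -2.76]
 t 34.62 p [0.5903 0.0943 0.0698] w 0.0591 F [-0.35  0.52 -3.06]
 t 34.87 p [0.5903 0.0943 0.0668] w 0.0592 F [ 0.18  0.07 -2.71]
 t 35.12 p [0.5903 0.0943 0.0638] w 0.0597 F [-0.39  0.4  -2.96]
 t 35.37 p [0.5903 0.0943 0.0619] w 0.0594 F [ 0.04 -0.22 -2.28]
 t 35.62 p [0.5906 0.0943 0.061 ] w 0.0594 F [ 0.51 -0.8   1.32]
```

View pics/p0.png

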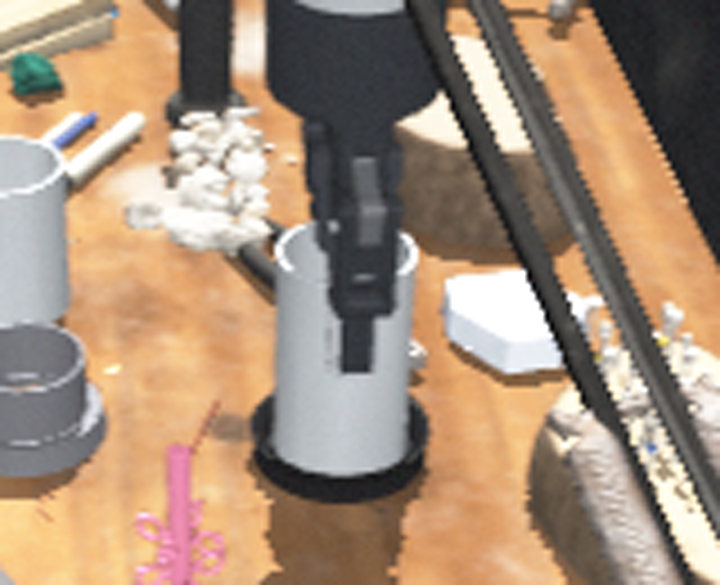

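Run:
```python
from h import *
from ov import over
command_gripper(.085); st("rel")
goz(.2,.2)
P=np.array([.4357,.2405,0])
move_pose(P+[.045,0,.23],ori(0)); hold(.2)
o=get_obs(); im=get_image("wrist"); c=cam("wrist",o)
for d in masks_of("flask_short_center","wrist")[:2]: print(d["p"],d["rect"],fit(d["mask"],c,"flask_short",P[:2]))
uv=proj(P+[0,0,.06],c)[0].astype(int); b=[uv[0]-80,max(0,uv[1]-60)];b+=[b[0]+160,b[1]+120]
over(np.ascontiguousarray(im[:,:,::-1]),c,[(*P[:2],.08,.031,(0,255,255)),(*P[:2],0,.0285,(0,0,255))],b,"pics/q0.png",5)
im=get_image("side"); cv2.imwrite("pics/q1.png",cv2.resize(im[100:230,230:390,::-1],None,fx=4.5,fy=4.5,interpolation=2))
st()
```

```text
rel t 36.05 p [0.5905 0.0943 0.0607] w 0.0849 F [0.23 0.56 0.17]
0.78 [248.3, 108.6, 311.9, 173.9] (array([0.43571081, 0.24184274]), np.float64(0.9790583610412036))
 t 38.02 p [0.4811 0.2399 0.2297] w 0.0847 F [-0.09  0.34  0.94]
```

View pics/q0.png

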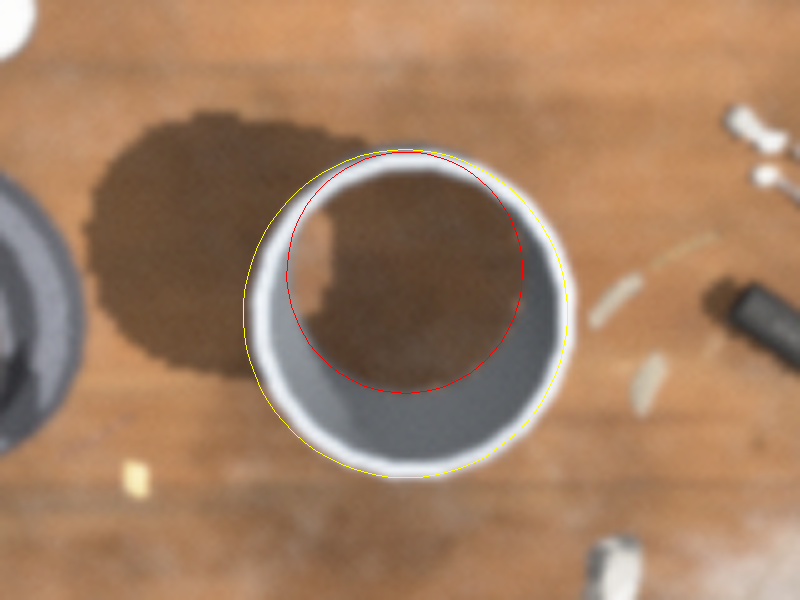

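View pics/q1.png

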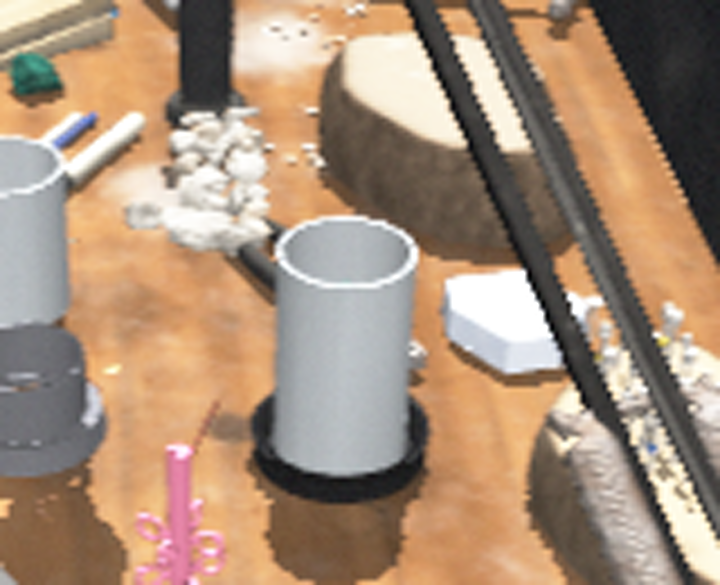

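Run:
```python
from h import *
from ov import over
P=np.array([.4356,.2413,0])
move_straight(P+[0,0,.13],ori(0),max_speed=.2)
move_straight(P+[0,0,.035],ori(0),max_speed=.12); st("down")
command_gripper(.05,60); st("grip")
move_straight(P+[0,0,.15],ori(0),max_speed=.15);st("lift")
X=np.array([.558,-.1592,0])
move_straight(X+[0,0,.15],ori(0),max_speed=.25); hold(.2); o=st("above")
p=o['eef_pos']
im=get_image("side");c=cam("side")
uv=proj(X+[0,0,.07],c)[0].astype(int); b=[uv[0]-60,max(0,uv[1]-65)];b+=[b[0]+120,b[1]+110]
over(np.ascontiguousarray(im[:,:,::-1]),c,[(p[0],p[1],p[2]-.035,.031,(0,255,255)),(*X[:2],.016,.043,(255,255,255))],b,f"pics/r_side.png",5)
```

```text
down t 39.66 p [0.436  0.2414 0.0356] w 0.0848 F [ 0.85 -1.    0.39]
grip t 40.0 p [0.436  0.2414 0.0359] w 0.0612 F [-0.74 -1.    8.28]
lift t 40.92 p [0.4352 0.2411 0.1493] w 0.0612 F [ 0.31  0.65 -2.89]
above t 42.94 p [ 0.558  -0.1586  0.1501] w 0.0616 F [ 0.92  0.01 -3.83]
```

View pics/r_side.png

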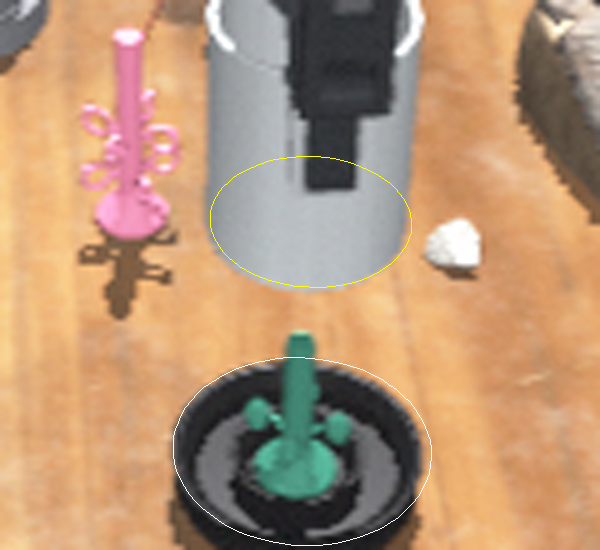

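Run:
```python
from h import *
X=np.array([.5575,-.1592,0])
move_straight(X+[0,0,.11],ori(0),max_speed=.1)
move_straight(X+[0,0,.058],ori(0),max_speed=.08); st("a")
f0=get_obs()['wrist_force']
for z in (.053,.050,.047,.044,.042,.0407):
    move_straight(X+[0,0,z],ori(0),max_speed=.04); o=st()
    if np.abs(o['wrist_force']-f0).max()>5: print("contact");break
im=get_image("side"); cv2.imwrite("pics/s0.png",cv2.resize(im[190:320,220:380,::-1],None,fx=4.5,fy=4.5,interpolation=2))
```

```text
a t 44.34 p [ 0.5577 -0.1593  0.0583] w 0.0615 F [ 0.27  0.64 -2.65]
 t 44.62 p [ 0.5575 -0.1592  0.053 ] w 0.0611 F [-0.31 -0.16 -2.57]
 t 44.87 p [ 0.5574 -0.1592  0.0499] w 0.0614 F [-0.55  1.22 -2.26]
 t 45.12 p [ 0.5574 -0.1592  0.0468] w 0.0615 F [-0.01 -0.66 -2.74]
 t 45.37 p [ 0.5574 -0.1592  0.0438] w 0.0613 F [-0.19  0.98 -2.42]
 t 45.62 p [ 0.5575 -0.1592  0.0419] w 0.0611 F [ 0.17 -0.45 -2.6 ]
 t 45.87 p [ 0.5577 -0.1592  0.0411] w 0.0616 F [-1.72  0.31  3.74]
contact
```

View pics/s0.png

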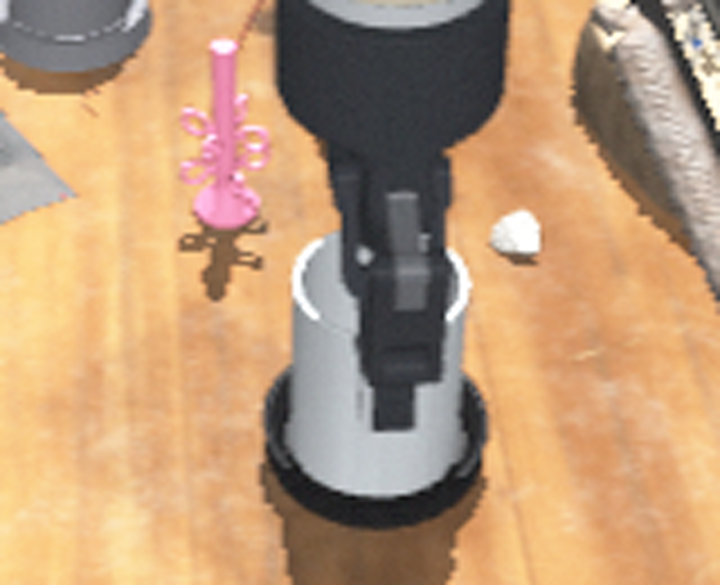

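Run:
```python
from h import *
from ov import over
S=cam("side")
for dy in (.031,.038,.0455):
    t,d=ray((220+392/4.5,190+430/4.5),S); k=(-.1592-dy-t[1])/d[1]; print(dy,t+k*d)
command_gripper(.085); st("rel")
goz(.2,.25)
P=np.array([.4445,.1245,0])
move_pose(P+[.045,0,.2],ori(0)); hold(.2)
o=get_obs(); im=get_image("wrist"); c=cam("wrist",o)
for d in masks_of("collar_center","wrist")[:2]: print(d["p"],d["rect"],fit(d["mask"],c,"collar",P[:2]))
uv=proj(P+[0,0,.04],c)[0].astype(int); b=[uv[0]-80,max(0,uv[1]-60)];b+=[b[0]+160,b[1]+120]
over(np.ascontiguousarray(im[:,:,::-1]),c,[(*P[:2],.042,.03,(0,255,255)),(*P[:2],0,.039,(0,0,255))],b,"pics/t0.png",5)
im=get_image("side"); cv2.imwrite("pics/t1.png",cv2.resize(im[120:320,200:380,::-1],None,fx=3,fy=3,interpolation=2))
im=get_image("top"); cv2.imwrite("pics/t2.png",im[:,:,::-1])
st()
```

```text
0.031 [ 0.55913916 -0.1902      0.03961923]
0.038 [ 0.55807603 -0.1972      0.04701405]
0.0455 [ 0.55693696 -0.2047      0.05493706]
rel t 46.28 p [ 0.5575 -0.1592  0.0406] w 0.0851 F [-0.69 -0.45 -0.07]
0.76 [243.0, 101.1, 314.1, 170.4] (array([0.44438475, 0.1246921 ]), np.float64(0.9019329458568112))
 t 48.59 p [0.4896 0.1241 0.2   ] w 0.0848 F [-0.44  0.41 -0.92]
```

View pics/t0.png

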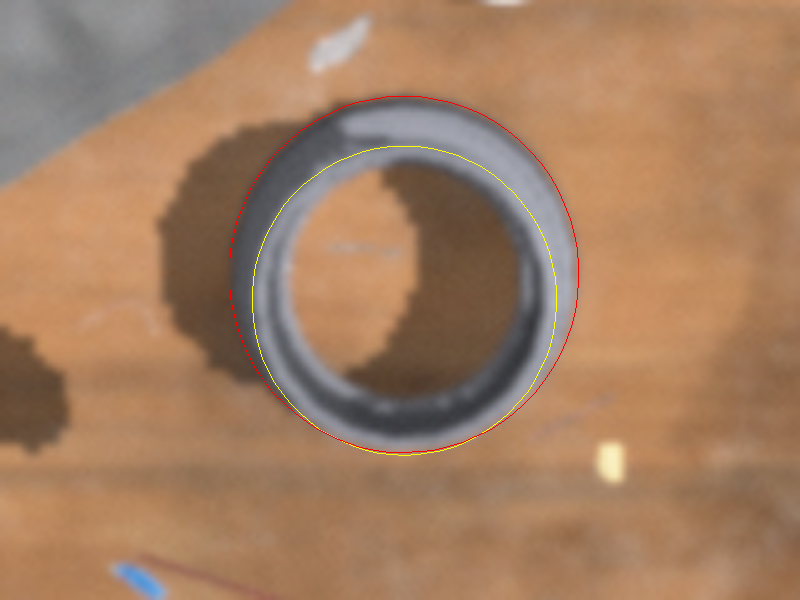

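View pics/t1.png

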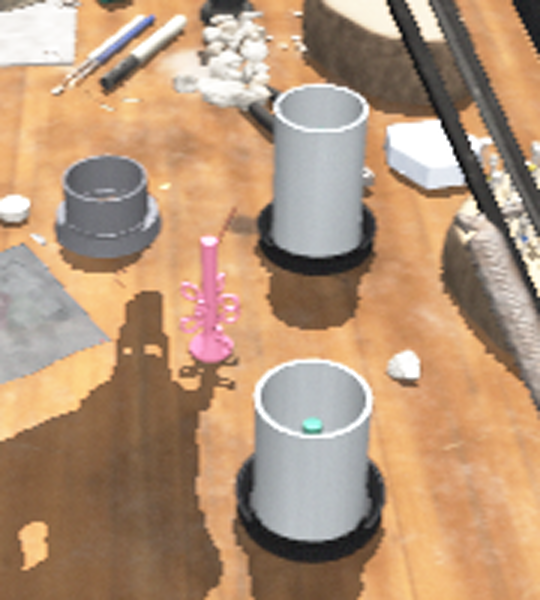

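Run:
```python
from h import *
from ov import over
P=np.array([.4443,.1244,0])
move_straight(P+[0,0,.09],ori(0),max_speed=.2)
move_straight(P+[0,0,.012],ori(0),max_speed=.1); st("down")
command_gripper(.05,40); st("grip")
goz(.03,.06);hold(.2); st("lift")
im=get_image("side"); cv2.imwrite("pics/u1.png",cv2.resize(im[120:320,150:380,::-1],None,fx=3,fy=3,interpolation=2))
```

```text
down t 50.27 p [0.4446 0.1244 0.0125] w 0.0853 F [-0.08 -0.16 -0.47]
grip t 50.64 p [0.4446 0.1245 0.0125] w 0.0567 F [0.43 0.15 6.25]
lift t 51.29 p [0.4445 0.1245 0.0298] w 0.0565 F [ 0.29 -0.45 -1.79]
```

View pics/u1.png

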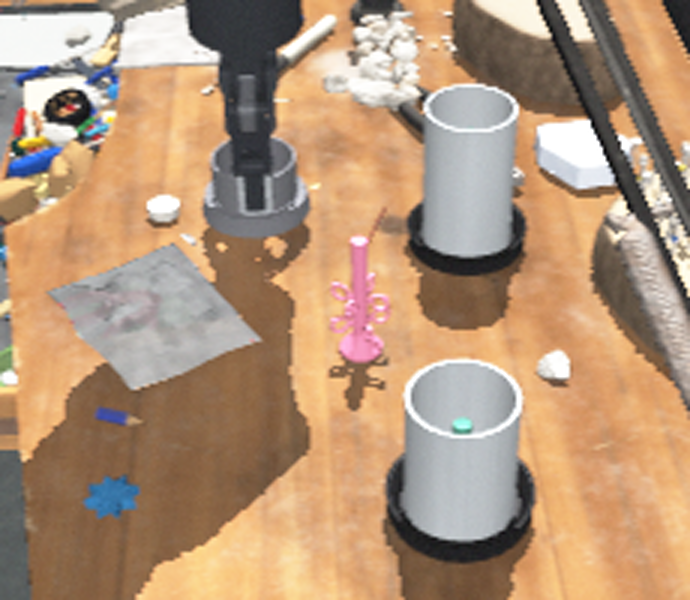

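Collar held level. Go to a hover short of the tall flask and measure its rim.

Run:
```python
from h import *
from ov import over
goz(.2,.2)
X=np.array([.5905,.0943,0])
move_pose(X+[-.085,0,.215],ori(0)); hold(.2)
o=get_obs(); im=get_image("wrist"); c=cam("wrist",o);p=o['eef_pos']
cv2.imwrite("pics/v1.png",im[:,:,::-1])
for d in masks_of("flask_tall_center","wrist")[:2]: print(d["p"],d["rect"],fit(d["mask"],c,"flask_tall",X[:2],.005))
uv=proj(X+[0,0,.1],c)[0].astype(int); b=[uv[0]-80,max(0,uv[1]-60)];b+=[b[0]+160,b[1]+120]
over(np.ascontiguousarray(im[:,:,::-1]),c,[(*X[:2],.11,.031,(0,255,255)),(*X[:2],.016,.043,(255,255,255)),(p[0],p[1],p[2]-.012,.039,(0,0,255))],b,"pics/v0.png",5)
im=get_image("side")
for d in masks_of("flask_tall_center","side")[:2]: print(d["p"],d["rect"],fit(d["mask"],cam("side"),"flask_tall",X[:2],.005))
S=cam("side")
over(np.ascontiguousarray(im[:,:,::-1]),S,[(*X[:2],.11,.031,(0,255,255)),(*X[:2],.016,.043,(255,255,255)),(p[0],p[1],p[2]-.012,.039,(0,0,255))],(230,90,370,220),"pics/v2.png",4.5)
st()
```

```text
0.77 [248.5, 244.0, 312.1, 301.1] (array([0.58600878, 0.09457895]), np.float64(0.6249193354506459))
0.93 [291.9, 145.8, 324.2, 202.8] (array([0.59075709, 0.09601333]), np.float64(0.938733238853156))
 t 53.12 p [0.5051 0.0946 0.215 ] w 0.0566 F [ 0.57  0.38 -1.2 ]
```

View pics/v0.png

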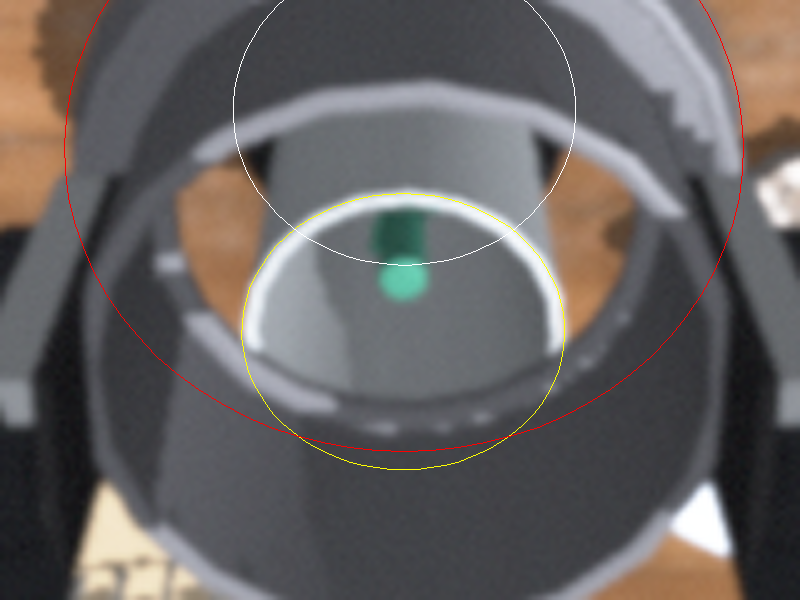

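View pics/v2.png

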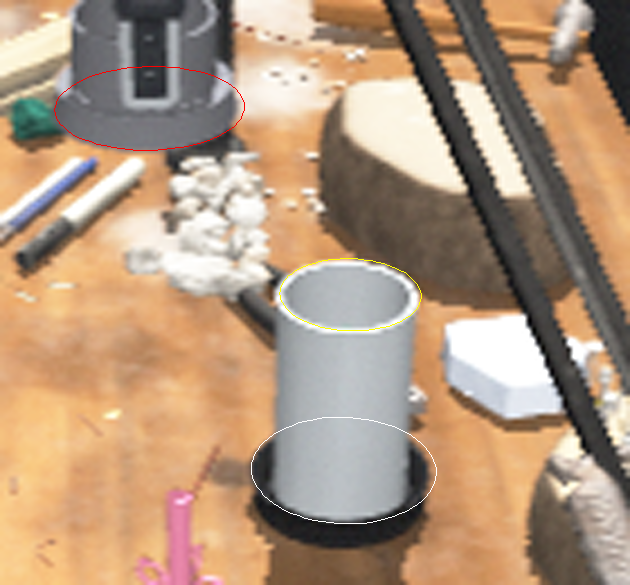

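Run:
```python
from h import *
X=np.array([.5907,.0943,0])
move_straight(X+[0,0,.17],ori(0),max_speed=.15)
move_straight(X+[0,0,.127],ori(0),max_speed=.08); hold(.15); st("a")
f0=get_obs()['wrist_force']
for z in (.123,.120,.118,.116,.1145,.1135,.1127,.1120):
    move_straight(X+[0,0,z],ori(0),max_speed=.03); hold(.1); o=st()
    if np.abs(o['wrist_force']-f0).max()>4: print("contact");break
im=get_image("side"); cv2.imwrite("pics/w0.png",cv2.resize(im[80:230,230:390,::-1],None,fx=4,fy=4,interpolation=2))
```

```text
a t 54.76 p [0.5909 0.0943 0.1275] w 0.0565 F [ 0.96 -0.07 -0.47]
 t 55.14 p [0.5907 0.0943 0.123 ] w 0.0566 F [-0.25 -0.06 -1.71]
 t 55.49 p [0.5907 0.0943 0.12  ] w 0.0566 F [ 0.56  0.51 -0.53]
 t 55.84 p [0.5907 0.0943 0.118 ] w 0.0566 F [ 0.4  -0.54  0.05]
 t 56.19 p [0.5907 0.0943 0.116 ] w 0.0567 F [-0.46  0.12 -0.66]
 t 56.54 p [0.5907 0.0943 0.1145] w 0.0568 F [-0.16  0.55 -0.7 ]
 t 56.89 p [0.5907 0.0943 0.1135] w 0.0568 F [-0.07  0.95 -1.4 ]
 t 57.24 p [0.5907 0.0943 0.1127] w 0.057 F [-0.97 -0.86 -1.05]
 t 57.59 p [0.5908 0.0943 0.1121] w 0.0563 F [-0.86  0.39  1.53]
```

View pics/w0.png

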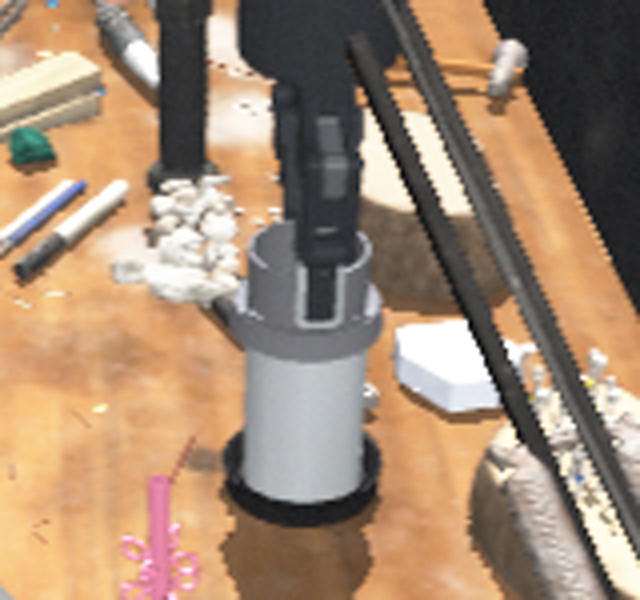

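Run:
```python
from h import *
from ov import over
command_gripper(.085); st("rel")
goz(.2,.15); 
X=np.array([.5905,.0943,0])
move_pose(np.array([.49,.03,.28]),ori(0)); hold(.3)
o=get_obs(); c=cam("wrist",o); im=get_image("wrist")
k=[(*X[:2],.142,.03,(0,255,255)),(*X[:2],.100,.039,(0,0,255))]
cv2.imwrite("pics/x0.png",im[:,:,::-1])
uv=proj(X+[0,0,.1],c)[0].astype(int)
over(np.ascontiguousarray(im[:,:,::-1]),c,k,(uv[0]-60,uv[1]-60,uv[0]+60,uv[1]+50),"pics/x1.png",5)
im=get_image("side"); over(np.ascontiguousarray(im[:,:,::-1]),cam("side"),k,(220,110,370,310),"pics/x2.png",3)
st()
```

```text
rel t 58.04 p [0.5907 0.0943 0.1119] w 0.0848 F [-1.01  0.59  0.13]
 t 59.81 p [0.4902 0.0302 0.2795] w 0.0852 F [-0.55  0.3   0.56]
```

View pics/x0.png

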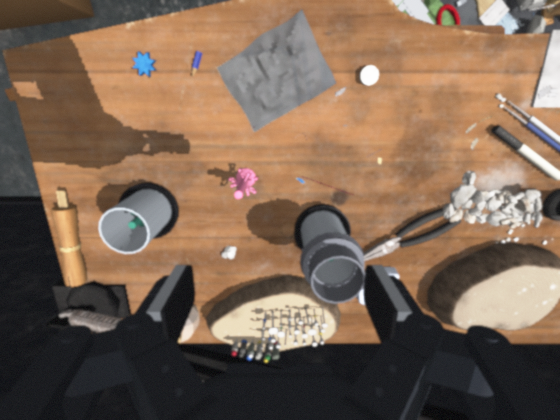

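View pics/x1.png

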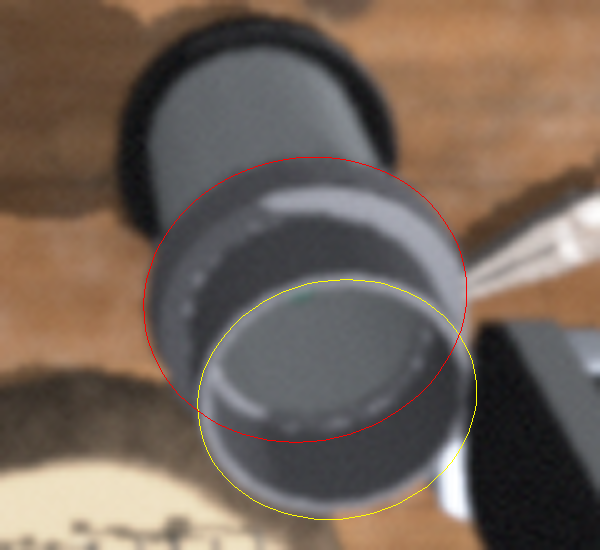

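View pics/x2.png

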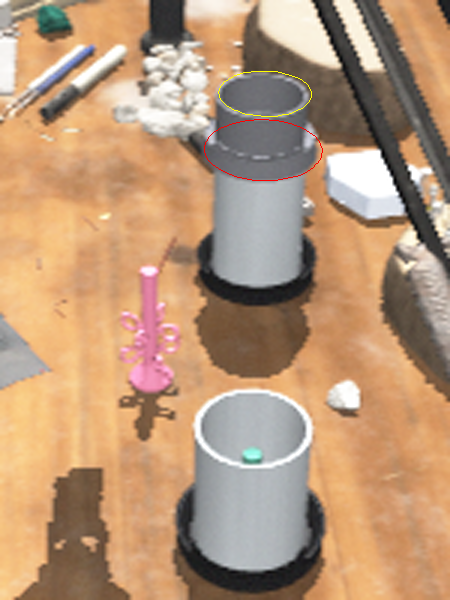

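Run:
```python
from h import *
o=get_obs(); c=cam("wrist",o); X=[.5905,.0943]
uv=proj([[*X,.1]],c)[0].astype(int)
print((proj([[*X,.091]],c)-[uv[0]-60,uv[1]-60]+.5)*5)
hand_in()
```

```text
[[298.70772618 285.16208784]]
the job is handed in; nothing more can be done
```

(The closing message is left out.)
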